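# Serve mints from the desk dispenser into the mug

## Task

Two mint dispensers stand on the cabinet, and a mug stands under one of them. Pull that dispenser's shutter open by its upright knob so that its three mints drop into the mug, then push the shutter fully closed again and let go. Leave the mug standing under its dispenser and keep the other dispenser shut.

Things in the scene. Friction and masses are not known exactly. Their poses are not given: they have to be found in the camera images.
- knob (a point): grip point of the black upright knob on the shutter of the dispenser over the mug: a square post 14x14 mm, sides along x and y of this point's frame; its top is 10.5 mm above this point, its foot and the flat aluminium shutter 33 to 36 mm below. z is up. The shutter opens along -x of this frame (roughly toward the robot) and closes along +x.
- dispenser: the fixed dispenser with the mug under it: light wood base, two side panels and deck, 124 mm wide, 82 mm deep, clear open-topped hopper 164 mm high. Origin: on the cabinet top, straight under the outlet; x, y, z as at the knob, whose middle is at x = -66 mm, grip point z = 150 mm when shut; the hopper's round rim is 70 mm across, centred on the origin.
- shutter (a joint): travel of that shutter in m: 0 closed, 0.042 fully open (stop). About 1.5 N of friction, no spring; it stays where it is left. The mints start to fall about half way; all have fallen when it is fully open.
- spare_knob (a point): the same point on the knob of the other, identical dispenser, which has no mug under it and stands 0.16 to 0.43 m to the left or right of the first; leave it alone. It holds three mints too.
- spare_shutter (a joint): travel of the other dispenser's shutter in m: 0 closed, 0.042 open; must stay closed
- mug_in (a point): centre of the inner floor of the white mug (loose, 0.27 kg, 92 mm across, 95 mm high, handle toward the robot), which stands on the dispenser's base under the outlet, rim about 6 mm below the shutter; this point lies 16 mm above the cabinet top; z is up
- mint0: one of the three white round mints, a ball 16 mm across, 10 g, lying in the hopper above the mug; origin at its centre
- mint1: one of the three white round mints, a ball 16 mm across, 10 g, lying in the hopper above the mug; origin at its centre
- mint2: one of the three white round mints, a ball 16 mm across, 10 g, lying in the hopper above the mug; origin at its centre

How it is judged:
By the outcome, as a careful person would: the job done as asked, in the order asked, and still so for the second after the job is handed in, with the robot touching nothing.
It also fails if it takes over 29 s, if anything falls off the work surface, if the arm or the gripper's body presses on something with over 40 N, if the wrist force passes 120 N, or if a joint passes its speed limit or range.

## Robot

A 7-joint arm with a two-finger parallel gripper is mounted at the origin on a cart in front of the work surface, level with it; the furniture and walls round the work are solid. World frame = base frame: x ahead of the robot, y to its left, z up, the work surface at z = 0. Lengths are in m, angles in rad, forces in N, time in s.
With the tool pointing down it reaches from about 0.4 to 0.85 m from the base axis. Payload 10.4 kg.
Tool frame: the origin (TCP) lies midway between the tips of the shut fingers; the grasp point (between the pads) lies manip.grip_depth behind it (manip.grip_depth is the distance from the TCP to the grasp point, in m); z points along the fingers, x is the direction in which the jaws open and shut, and the axes are right-handed (so a half turn about z gives the same grasp; the last joint's range is limited). The gripper opens to 85 mm and grips with 20 to 120 N. Pads are 22 mm wide; open, the fingers measure 114 mm over their backs; the gripper's body (76 mm by 85 mm) begins 54 mm behind the grasp point. The pads swing forward as they close: fully open they stand 13 mm farther back than shut.
Start: joints at [1.249, 0.332, -0.065, 1.46, 0.022, 1.35, -0.088], TCP at [0.184, -0.597, 0.231] pointing down, gripper open.
Joint ranges: [-2.6, 2.6], [-0.5, 2.12], [-1.47, 1.34], [0.16, 2.42], [-1.27, 4.41], [0.06, 2.06], [-2.6, 2.6]. Speed limits (rad/s): [2.22, 2.22, 2.79, 2.79, 3.14, 3.14, 3.14].

## Interface

Orientations are given as a unit quaternion [x, y, z, w].
In Python, from workcell import manip gives the robot as it stands. The module is installed in compiled form; this text tells all that it offers.
- The arm moves only by the tool send_rows, never from a script. Its argument "steps" is a list of rows, each a list of 2 entries, a list of its own where there are three numbers: the shift along the tool's x, y, z in m, then the turn about the tool's z in rad. In form: [[[x, y, z], spin], ...]. A call has exactly 8 rows; each row is the pose to reach, as a shift and turn from the pose commanded when the call began, along the tool's axes at that moment; what a row does not reach only later rows make up. A row lasts 1/8 s, in which the tool goes at most 62.5 mm and 10.7 degrees, less where a joint would pass 70% of its speed; a pose out of reach is approached as far as the arm can. A call with a gripper value outside its range is refused whole. "hand" is the opening, from 0 (shut) to 1 (fully open), set as the call begins (left out, the last holds). The fingers move at their own pace and stop on an object; "force" is the grip in N (left out, the last holds). Time passes only in rows, so rows that repeat a pose let the fingers close, or fill a call up. It gives the time, the measured TCP pose, the force and the opening at its end, in the units of the state.
- manip.get_obs(): the state, without advancing time (a new reading comes with each control period).
- manip.camera(name): name is "scene" or "top" or "wrist"; returns (picture, depth): 384x512x3 uint8, red, green, blue; 384x512 float32, m along the optical axis (not along the pixel's ray), 0 where there is no reading.
- manip.camera_info(name): a dict with "intrinsics" (3x3 intrinsics, pixels), "pose" (4x4, takes a point from camera to world coordinates); the wrist camera has in their place "T_tool_cam" (4x4, takes a point from camera to tool coordinates, whose origin is the TCP and whose axes are the tool frame's). Camera axes: x right, y up, looking along -z (the intrinsics and any distortion apply to the point x, -y, -z); pixel columns grow to the right and rows downward; lengths in m; the calibration is good to about 2 mm. A picture is of the moment at which its call begins: read the wrist's pose just before it. camera_info takes no time and is no camera call.
- manip.hand_in(): hands the job in, once; it reports no verdict.
The state is a dict: "clock": time; "joint_pos": joint angles; "joint_velocities": joint speeds; "tau": joint torques, N m; "position": TCP position; "ee_rot": TCP orientation; "ft_force": force on the tool from outside, world axes, zero at the start; "torque": the same for the moment, N m; "grip_width": opening from 0.0 (shut) to 1.0 (fully open).
Only numpy, scipy, OpenCV 4.12 (cv2) and the standard library are available. Lean on these libraries where they do the work, as an engineer would, in place of code of your own. Each camera call takes 0.05 s, during which the arm holds its last target.

## Working session

There is one attempt and no reset: what is moved stays moved. The work goes in short steps, Python scripts to look and compute and a tool call to move; the robot and the scene stay as the last step left them, time stands still between calls to the robot, and variables do not carry over. Pictures are saved under pics/ and viewed, and the job is handed in when it is done.

Besides the shell and the picture viewer there is one more tool, called after "Request:" by a JSON object that holds its "method" and its "body". send_rows: Moves the arm, as the interface text tells. Its arguments: {"type":"object","properties":{"steps":{"type":"array"},"hand":{"type":"number"},"force":{"type":"number"}},"required":["steps"]}

```bash
mkdir -p pics
python3 - <<'E'
from workcell import manip
import cv2, numpy as np, pickle
o=manip.get_obs(); print(o); print(manip.grip_depth)
d={}
for n in ["scene","top","wrist"]:
    p,z=manip.camera(n); i=manip.camera_info(n); d[n]=(p,z,i)
    cv2.imwrite(f"pics/{n}0.png",p[:,:,::-1]); print(n,i)
pickle.dump((o,d),open("d0.pkl","wb"))
E
```

```text
{'clock': 0.0, 'joint_pos': array([ 1.24940355,  0.33284499, -0.06470219,  1.46096797,  0.02160325,
        1.34988906, -0.08852368]), 'joint_velocities': array([ 0.00077339, -0.00063994, -0.00137406,  0.00019684, -0.00116805,
        0.00216779,  0.00063086]), 'tau': array([-5.98328256e-05, -6.25445509e+01,  4.90344618e-02, -3.91609025e+01,
        1.61334575e-02,  9.85086313e-03,  1.35335557e-05]), 'position': array([ 0.1838609 , -0.59694305,  0.23052   ]), 'ee_rot': array([ 8.04477056e-01, -5.93983305e-01, -5.88575159e-04, -3.91431869e-04]), 'ft_force': array([-0.51664428,  0.48305889,  0.58999184]), 'torque': array([-0.03233862, -0.00706752, -0.04647994]), 'grip_width': 0.9986859928370521}
0.0187
scene {'intrinsics': array([[389.37810602,   0.        , 258.60633508],
       [  0.        , 389.37810602, 190.7589684 ],
       [  0.        ,   0.        ,   1.        ]]), 'pose': array([[-0.93475577,  0.20543091, -0.28987892,  0.25190372],
       [-0.35523409, -0.55498867,  0.75219434,  0.53183003],
       [-0.00635555,  0.80609287,  0.59175492,  0.63230054],
       [ 0.        ,  0
[... 299 characters left out ...]
509, -0.02732366, -0.01109288, -0.09812837],
       [-0.01324416,  0.07985486,  0.99671851,  1.29160957],
       [ 0.        ,  0.        ,  0.        ,  1.        ]])}
wrist {'intrinsics': array([[281.06203463,   0.        , 259.3897982 ],
       [  0.        , 281.06203463, 190.77346217],
       [  0.        ,   0.        ,   1.        ]]), 'T_tool_cam': array([[ 9.99999764e-01, -5.30745790e-04,  4.35526325e-04,
         1.03070824e-03],
       [-3.60221923e-04, -9.45621706e-01, -3.25268287e-01,
        -8.46068828e-02],
       [ 5.84477921e-04,  3.25268054e-01, -9.45621675e-01,
        -1.42661139e-01],
       [ 0.00000000e+00,  0.00000000e+00,  0.00000000e+00,
         1.00000000e+00]])}
```

View pics/scene0.png

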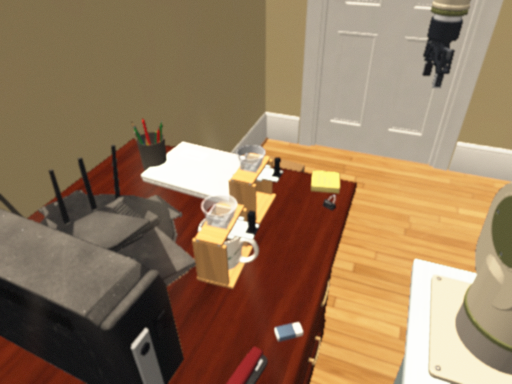

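View pics/top0.png

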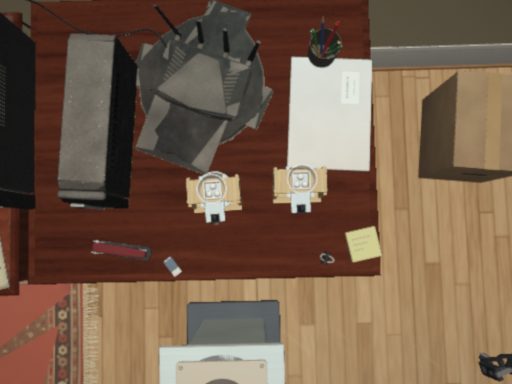

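View pics/wrist0.png

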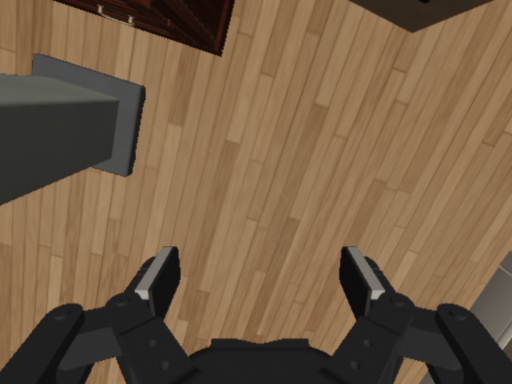

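The scene view shows the mug's white handle (245,250) under the nearer dispenser, which is the left one in the top view (213,190), knob near (215,218). The spare is at (300,188). Next I'll measure both.

```bash
cat > h.py <<'E'
import numpy as np
def ray(info,u,v,pose=None):
    K=info["intrinsics"];T=info["pose"] if pose is None else pose
    d=np.array([(u-K[0,2])/K[0,0],-(v-K[1,2])/K[1,1],-1.0])
    return T[:3,3],T[:3,:3]@d
def onz(info,u,v,z,pose=None):
    o,d=ray(info,u,v,pose); return o+d*(z-o[2])/d[2]
def atd(info,u,v,dep,pose=None):
    o,d=ray(info,u,v,pose); return o+d*dep
E
python3 - <<'E'
import pickle,cv2,numpy as np
from h import *
o,d=pickle.load(open("d0.pkl","rb"))
p,z,i=d["top"]
c=p[160:235,175:340]; cv2.imwrite("pics/top_crop.png",cv2.resize(c[:,:,::-1],None,fx=4.8,fy=4.8,interpolation=cv2.INTER_NEAREST))
p2=d["scene"][0][130:300,170:300]; cv2.imwrite("pics/scene_crop.png",cv2.resize(p2[:,:,::-1],None,fx=3.5,fy=3.5,interpolation=cv2.INTER_NEAREST))
# heights map
v,u=np.mgrid[0:384,0:512]
K=i["intrinsics"]
P=np.stack([(u-K[0,2])/K[0,0],-(v-K[1,2])/K[1,1],-np.ones_like(u,float)],-1)*z[...,None]
W=P@i["pose"][:3,:3].T+i["pose"][:3,3]
# knobs: dark pixels with height ~0.16
g=p.max(2)
for name,(a,b) in {"L":(180,250),"R":(265,335)}.items():
    m=np.zeros(g.shape,bool); m[205:230,a:b]=1
    k=m&(g<45)&(W[...,2]>0.145)&(W[...,2]<0.18)
    vv,uu=np.nonzero(k); print(name,k.sum(),uu.min(),uu.max(),vv.min(),vv.max(),uu.mean(),vv.mean(),W[k][:,2].mean(),onz(i,uu.mean(),vv.mean(),0.1605))
    m[:]=0; m[160:205,a:b]=1
    # wood & heights
    w=m&(W[...,2]>0.08)&(W[...,2]<0.3)
    print(np.histogram(W[w][:,2],bins=np.arange(0.08,0.3,0.01)))
    hsv=cv2.cvtColor(p,cv2.COLOR_RGB2HSV)
    m[:]=0; m[160:225,a:b]=1
    wd=m&(hsv[...,0]>10)&(hsv[...,0]<30)&(hsv[...,1]>50)&(hsv[...,2]>120)&(W[...,2]>0.07)
    vv,uu=np.nonzero(wd); r=cv2.minAreaRect(np.c_[uu,vv].astype(np.float32)); print(r, np.median(W[wd][:,2]))
    box=cv2.boxPoints(r); zz=np.median(W[wd][:,2])
    q=np.array([onz(i,a_,b_,zz) for a_,b_ in box]); print(q.round(4),q.mean(0), [np.linalg.norm(q[j]-q[(j+1)%4]).round(4) for j in range(4)])
E
```

```text
L 17 212 217 215 220 214.7058823529412 218.58823529411765 0.15757448197844398 [ 0.46996627 -0.00560028  0.1605    ]
(array([ 13,  24,  60, 441, 543,  33, 143, 105, 120,   0,   0,   0,   0,
         0,   0,   0,   0,   0,   0,   0,   0]), array([0.08, 0.09, 0.1 , 0.11, 0.12, 0.13, 0.14, 0.15, 0.16, 0.17, 0.18,
       0.19, 0.2 , 0.21, 0.22, 0.23, 0.24, 0.25, 0.26, 0.27, 0.28, 0.29]))
((213.13255310058594, 192.07666015625), (31.298009872436523, 52.99852752685547), 86.34777069091797) 0.1207687192391278
[[ 0.5687  0.0645  0.1208]
 [ 0.5733 -0.0611  0.1208]
 [ 0.499  -0.064   0.1208]
 [ 0.4944  0.061   0.1208]] [5.33864197e-01 1.01722892e-04 1.20768719e-01] [np.float64(0.1258), np.float64(0.0743), np.float64(0.1251), np.float64(0.0743)]
R 14 300 303 206 211 301.14285714285717 209.42857142857142 0.15862344640625325 [ 0.4855151  -0.20269826  0.1605    ]
(array([ 11,   4,  73, 603, 547,  39, 146, 107, 122,   0,   0,   0,   0,
         0,   0,   0,   0,   0,   0,   0,   0]), array([0.08, 0.09, 0.1 , 0.11, 0.12, 0.13, 0.14, 0.15, 0.16, 0.17, 0.18,
       0.19, 0.2 , 0.21, 0.22, 0.23, 0.24, 0.25, 0.26, 0.27, 0.28, 0.29]))
((300.0712890625, 181.4970703125), (29.098220825195312, 53.200599670410156), 87.66268920898438) 0.12080994257796451
[[ 0.587  -0.1429  0.1208]
 [ 0.5887 -0.2689  0.1208]
 [ 0.5196 -0.269   0.1208]
 [ 0.5179 -0.1436  0.1208]] [ 0.55329759 -0.20609605  0.12080994] [np.float64(0.126), np.float64(0.0691), np.float64(0.1254), np.float64(0.0691)]
```

```bash
ls pics
```

```text
scene0.png
scene_crop.png
top0.png
top_crop.png
wrist0.png
```

View pics/top_crop.png

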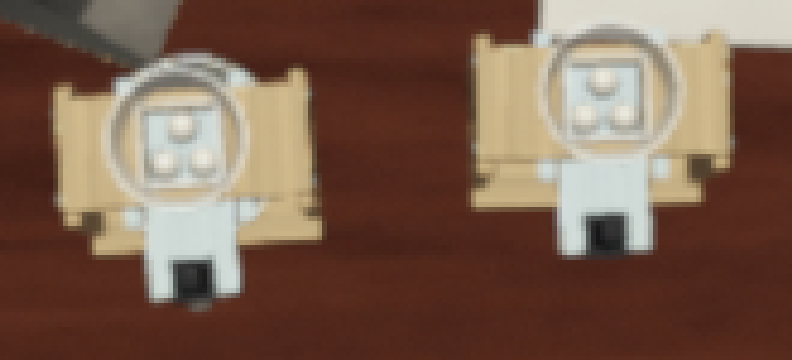

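View pics/scene_crop.png

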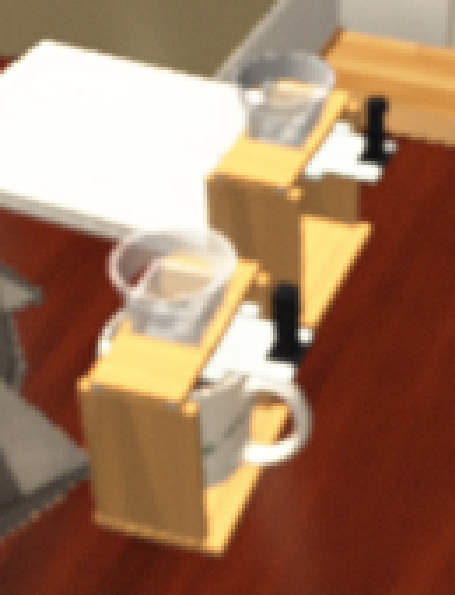

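The top crop shows the mint hopper rim at about (177,133) and the black knob at (193,282) on the left dispenser. The scene crop shows the mug handle there at (285,425). The knob is near (0.470, -0.006), yaw about 2°. I'll move over to it for a closer wrist look.

Request:
{"method": "send_rows", "body": {"steps": [[[-0.032,-0.042,-0.004],0.03],[[-0.064,-0.084,-0.008],0.06],[[-0.095,-0.127,-0.012],0.1],[[-0.127,-0.169,-0.016],0.13],[[-0.159,-0.211,-0.02],0.17],[[-0.191,-0.253,-0.02],0.2],[[-0.232,-0.281,-0.02],0.23],[[-0.274,-0.309,-0.02],0.26]], "hand": 0.6}}

```text
clock: 1.15
position: [0.399, -0.2428, 0.2511]
ee_rot: [0.72, -0.694, -0.0, 0.0]
ft_force: [0.6, -0.4, 0.2]
grip_width: 0.599
```

Request:
{"method": "send_rows", "body": {"steps": [[[-0.047,-0.016,0],0],[[-0.094,-0.032,0],0],[[-0.141,-0.048,0],0],[[-0.187,-0.064,0],0],[[-0.215,-0.074,0],0],[[-0.234,-0.08,0],0],[[-0.234,-0.08,0],0],[[-0.234,-0.08,0],0]]}}

```text
clock: 2.15
position: [0.4693, -0.0085, 0.2511]
ee_rot: [0.72, -0.694, 0.0, 0.0]
ft_force: [0.3, 0.6, -0.4]
grip_width: 0.603
```

Run:
```python
from workcell import manip
import cv2, pickle
o=manip.get_obs(); p,z=manip.camera("wrist"); i=manip.camera_info("wrist")
print(o["clock"],o["position"],o["ee_rot"])
pickle.dump((o,p,z,i),open("w1.pkl","wb")); cv2.imwrite("pics/wrist1.png",p[:,:,::-1])
```

```text
2.15 [ 0.46928914 -0.00854837  0.25113911] [ 7.20399779e-01 -6.93559001e-01  1.40841898e-05  2.64087724e-04]
```

View pics/wrist1.png

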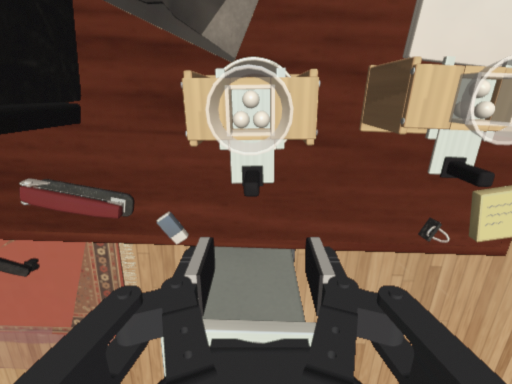

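The wrist view shows the knob's top at about (253,175), hopper rim centred near (250,105), and the dispenser roughly square to the gripper. Now for knob position and yaw.

Run:
```python
import pickle,cv2,numpy as np
from h import *
from scipy.spatial.transform import Rotation as R
o,p,z,i=pickle.load(open("w1.pkl","rb"))
Tt=np.eye(4);Tt[:3,:3]=R.from_quat(o["ee_rot"]).as_matrix();Tt[:3,3]=o["position"]
T=Tt@i["T_tool_cam"]
cv2.imwrite("pics/w1c.png",cv2.resize(p[40:210,170:335,::-1],None,fx=3.5,fy=3.5,interpolation=cv2.INTER_NEAREST))
g=p.max(2); v,u=np.mgrid[0:384,0:512];K=i["intrinsics"]
P=np.stack([(u-K[0,2])/K[0,0],-(v-K[1,2])/K[1,1],-np.ones_like(u,float)],-1)*z[...,None]
W=P@T[:3,:3].T+T[:3,3]
m=np.zeros(g.shape,bool);m[150:205,230:275]=1
k=m&(g<60)&(W[...,2]>0.11)
print(k.sum()); top=k&(W[...,2]>0.150)
for n,mm in(("all",k),("top",top)):
    vv,uu=np.nonzero(mm); print(n,len(uu),uu.min(),uu.max(),vv.min(),vv.max(),uu.mean(),vv.mean(),W[mm].mean(0),onz(i,uu.mean(),vv.mean(),0.1605,T))
vv,uu=np.nonzero(top); r=cv2.minAreaRect(np.c_[uu,vv].astype(np.float32)); print(r)
for a,b in cv2.boxPoints(r): print(onz(i,a,b,.1605,T).round(4))
# deck wood (z>0.11)
hsv=cv2.cvtColor(p,cv2.COLOR_RGB2HSV)
m[:]=0;m[55:150,175:330]=1
wd=m&(hsv[...,0]>8)&(hsv[...,0]<30)&(hsv[...,1]>50)&(hsv[...,2]>110)&(W[...,2]>0.11)&(W[...,2]<0.135)
q=W[wd]; print(wd.sum(),np.median(q[:,2])); r=cv2.minAreaRect((q[:,:2]*1000).astype(np.float32)); print(r)
# shutter plate: whitish z~0.115 front of deck
sp=np.zeros_like(m); sp[148:200,215:290]=1
sp&=(g>140)&(W[...,2]>0.1)&(W[...,2]<0.13); q=W[sp]
print(sp.sum(),np.median(q[:,2]),cv2.minAreaRect((q[:,:2]*1000).astype(np.float32)))
# rim
m[:]=0;m[50:160,195:305]=1
rm=m&(W[...,2]>0.158)&(W[...,2]<0.17); q=W[rm]; print(rm.sum(),cv2.minEnclosingCircle((q[:,:2]*1000).astype(np.float32)))
for n,y0 in (("spare",0),):pass
```

```text
521
all 521 242 262 167 196 251.73320537428023 180.4126679462572 [ 0.47791875 -0.00184806  0.14230243] [ 0.48308133 -0.00212932  0.1605    ]
top 253 244 258 167 196 250.9802371541502 187.2173913043478 [ 0.47661307 -0.00162894  0.16001631] [ 0.47684661 -0.00165457  0.1605    ]
((251.0, 181.5), (29.0, 14.0), 90.0)
[0.4948 0.0048 0.1605]
[ 0.4952 -0.0071  0.1605]
[ 0.4689 -0.0081  0.1605]
[0.4684 0.0043 0.1605]
4352 0.12195208333005214
((540.7323608398438, 1.649383544921875), (69.28539276123047, 125.69039916992188), 2.7673118114471436)
903 0.11344061392611515 ((484.4791564941406, 3.007303237915039), (36.14865493774414, 55.5774040222168), 1.6514140367507935)
1609 ((540.4041748046875, 1.4653449058532715), 34.71919250488281)
```

View pics/w1c.png

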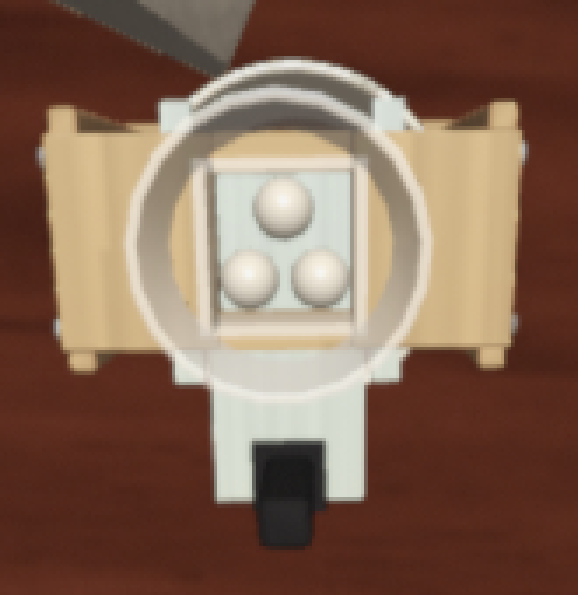

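Rim centre (0.540, 0.0015), rim radius 34.7 mm (35 expected), knob top z 0.160 (0.1605 expected), knob centre about (0.476, -0.002), and 64 mm from rim to knob (66 expected). Yaw is about 2.8°. The measurements agree, so I'll descend.

Request:
{"method": "send_rows", "body": {"steps": [[[-0.0065,-0.007,0.01],-0.01],[[-0.0065,-0.007,0.03],-0.01],[[-0.0065,-0.007,0.05],-0.01],[[-0.0065,-0.007,0.075],-0.01],[[-0.0065,-0.007,0.098],-0.01],[[-0.0065,-0.007,0.113],-0.01],[[-0.0065,-0.007,0.12],-0.01],[[-0.0065,-0.007,0.12],-0.01]]}}

```text
clock: 3.2
position: [0.4763, -0.0007, 0.1313]
ee_rot: [0.724, -0.69, -0.0, 0.0]
ft_force: [-0.3, -0.6, 0.9]
grip_width: 0.595
```

Run:
```python
from workcell import manip
import cv2, numpy as np
o=manip.get_obs(); p,z=manip.camera("wrist"); q,_=manip.camera("scene")
print(o["clock"],o["position"],o["ee_rot"],o["ft_force"])
cv2.imwrite("pics/w2.png",p[:,:,::-1]);cv2.imwrite("pics/s2.png",cv2.resize(q[130:300,170:300,::-1],None,fx=3.5,fy=3.5))
```

```text
3.2 [ 0.476344   -0.00074097  0.1312576 ] [ 7.24178329e-01 -6.89612748e-01 -7.39760413e-05  8.46874183e-06] [-0.30592131 -0.55267218  0.9206917 ]
```

View pics/w2.png

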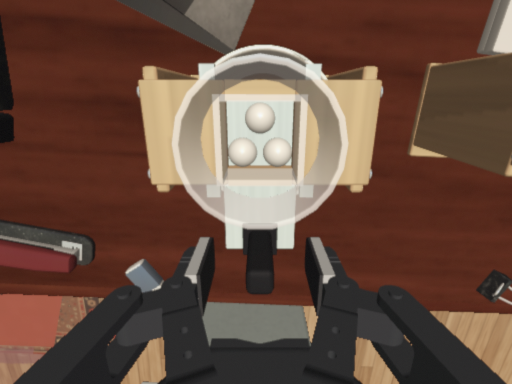

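View pics/s2.png

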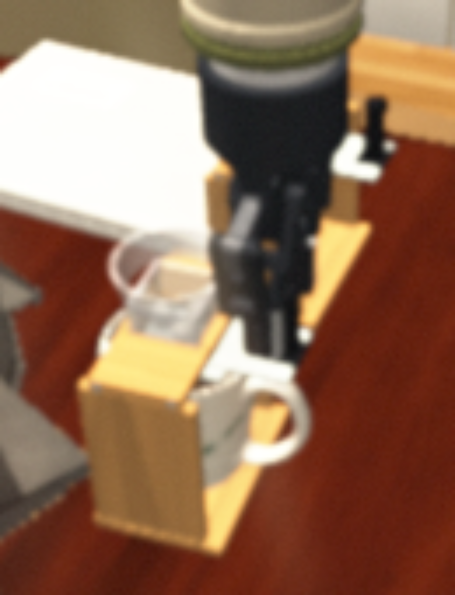

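The knob (260,270) sits centred between the pads (inner edges at about 212 and 308), and the scene crop shows the fingers straddling it. Closing.

Request:
{"method": "send_rows", "body": {"steps": [[[0,0,0],0],[[0,0,0],0],[[0,0,0],0],[[0,0,0],0],[[0,0,0],0],[[0,0,0],0],[[0,0,0],0],[[0,0,0],0]], "hand": 0.0, "force": 30}}

```text
clock: 4.3
position: [0.4765, -0.0008, 0.1317]
ee_rot: [0.724, -0.69, 0.0, -0.0]
ft_force: [-1.2, 0.5, 6.6]
grip_width: 0.159
```

Gripped: opening 13.5 mm against a 14 mm post. Pulling open slowly along tool +y, then holding.

Request:
{"method": "send_rows", "body": {"steps": [[[0,0.005,0],0],[[0,0.011,0],0],[[0,0.018,0],0],[[0,0.025,0],0],[[0,0.032,0],0],[[0,0.038,0],0],[[0,0.042,0],0],[[0,0.042,0],0]]}}

```text
clock: 5.3
position: [0.4345, -0.0028, 0.1317]
ee_rot: [0.724, -0.69, 0.001, -0.0]
ft_force: [2.7, 0.9, 5.4]
grip_width: 0.159
```

Run:
```python
from workcell import manip
import cv2, numpy as np
o=manip.get_obs(); p,z=manip.camera("wrist"); q,_=manip.camera("scene"); t,_=manip.camera("top")
print(o["clock"],o["position"],o["ft_force"])
cv2.imwrite("pics/w3.png",p[:,:,::-1]);cv2.imwrite("pics/s3.png",cv2.resize(q[130:300,170:300,::-1],None,fx=3.5,fy=3.5));cv2.imwrite("pics/t3.png",cv2.resize(t[150:250,160:340,::-1],None,fx=4.4,fy=4.4))
```

```text
5.3 [ 0.43446735 -0.0028345   0.1316889 ] [2.7289462  0.87958838 5.370377  ]
```

View pics/w3.png

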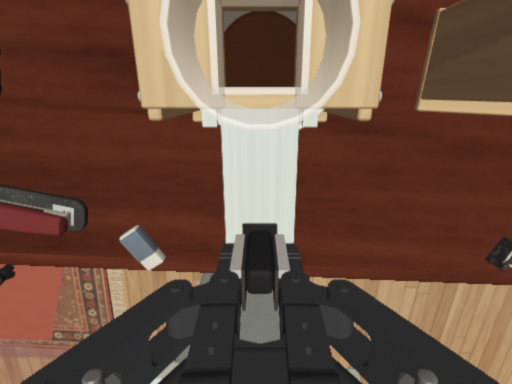

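View pics/s3.png

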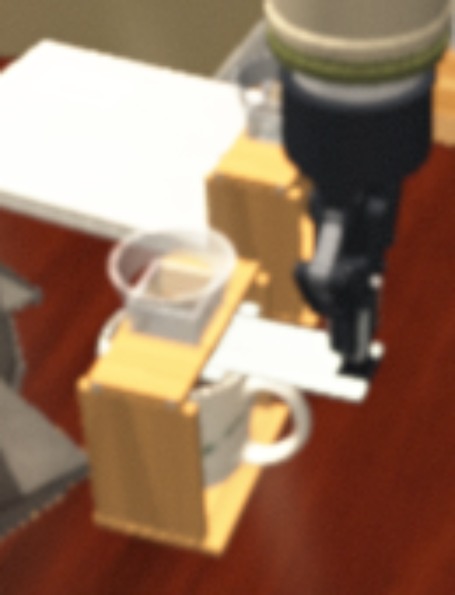

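The hopper (260,45) is empty and the shutter is out, with the mug handle still in place in the scene crop. The outlet shows dark brown, so I'll check the depth there and where the mints went.

Run:
```python
from workcell import manip
from h import *
from scipy.spatial.transform import Rotation as R
import cv2, numpy as np
o=manip.get_obs(); p,z=manip.camera("wrist"); i=manip.camera_info("wrist")
Tt=np.eye(4);Tt[:3,:3]=R.from_quat(o["ee_rot"]).as_matrix();Tt[:3,3]=o["position"];T=Tt@i["T_tool_cam"]
for u,v in [(260,8),(260,14),(260,20),(240,50),(260,50),(280,50),(260,70),(260,83)]:
    print(u,v,p[v,u],z[v,u],atd(i,u,v,z[v,u],T).round(3))
print(p[150,100])
t,zt=manip.camera("top");it=manip.camera_info("top")
for v in range(178,200,2): print([(tuple(int(c) for c in t[v,u]),round(float(atd(it,u,v,zt[v,u])[2]),3)) for u in (207,211,215)])
cv2.imwrite("pics/w3c.png",cv2.resize(p[0:130,180:340,::-1],None,fx=4,fy=4,interpolation=cv2.INTER_CUBIC))
cv2.imwrite("pics/t3.png",cv2.resize(t[150:250,160:340,::-1],None,fx=4.4,fy=4.4,interpolation=cv2.INTER_CUBIC))
```

```text
260 8 [81 64 45] 0.13482608 [0.558 0.002 0.118]
260 14 [57 31 17] 0.20212469 [0.574 0.003 0.042]
260 20 [57 32 19] 0.20441574 [0.57  0.003 0.041]
240 50 [57 31 18] 0.21016465 [0.55  0.017 0.041]
260 50 [57 32 18] 0.21081416 [0.551 0.002 0.041]
280 50 [56 31 18] 0.21079047 [ 0.551 -0.013  0.041]
260 70 [57 32 19] 0.21488136 [0.537 0.001 0.041]
260 83 [57 31 19] 0.21822613 [0.527 0.    0.041]
[90 45 30]
[((143, 131, 111), 0.152), ((163, 146, 116), 0.056), ((170, 153, 122), 0.145)]
[((210, 193, 160), 0.123), ((215, 200, 172), 0.119), ((218, 205, 181), 0.12)]
[((178, 168, 148), 0.143), ((159, 150, 132), 0.138), ((137, 127, 110), 0.132)]
[((62, 42, 29), 0.041), ((58, 35, 21), 0.039), ((55, 32, 18), 0.04)]
[((54, 31, 17), 0.04), ((55, 32, 18), 0.035), ((54, 31, 17), 0.039)]
[((54, 31, 18), 0.038), ((56, 33, 19), 0.04), ((54, 31, 18), 0.039)]
[((54, 31, 18), 0.044), ((54, 31, 18), 0.039), ((55, 31, 19), 0.036)]
[((56, 33, 19), 0.037), ((56, 33, 20), 0.039), ((54, 31, 18), 0.04)]
[((56, 33, 19), 0.038), ((53, 31, 16), 0.041), ((55, 32, 19), 0.041)]
[((77, 63, 52), 0.039), ((92, 77, 66), 0.036), ((108, 95, 84), 0.039)]
[((195, 188, 174), 0.147), ((198, 190, 173), 0.143), ((195, 184, 164), 0.14)]
```

View pics/w3c.png

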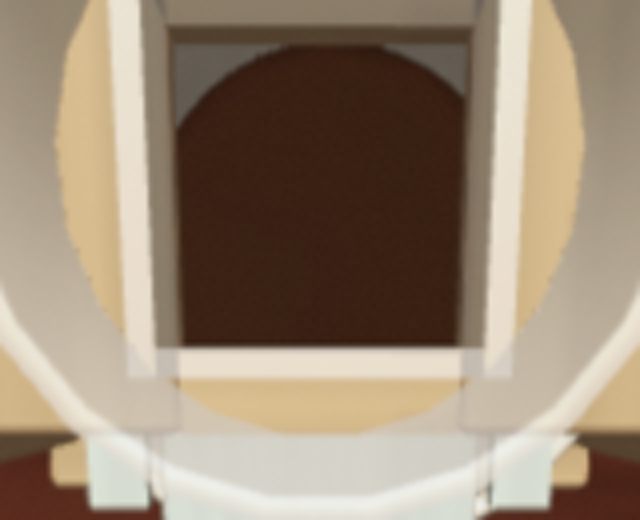

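View pics/t3.png

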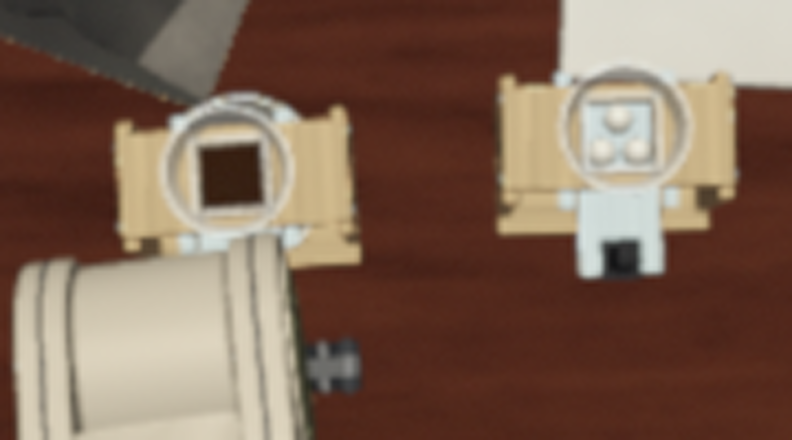

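The outlet shows a flat brown surface at z = 0.041, a disc inside the mug's white wall. It looks like a drink in the mug, and the mints (tops near z = 0.032 on the floor) would sit beneath it. The hopper is empty, no mints lie outside, and the spare (620,135) still holds its three. Closing now.

Request:
{"method": "send_rows", "body": {"steps": [[[0,-0.005,0],0],[[0,-0.011,0],0],[[0,-0.018,0],0],[[0,-0.025,0],0],[[0,-0.032,0],0],[[0,-0.038,0],0],[[0,-0.042,0],0],[[0,-0.043,0],0]]}}

```text
clock: 6.55
position: [0.4765, -0.0008, 0.1316]
ee_rot: [0.724, -0.69, -0.001, 0.001]
ft_force: [-9.3, -0.4, 16.8]
grip_width: 0.156
```

The force is -9.3 N at the original grip position, well above the 1.5 N friction, so the shutter is against its closed stop. Releasing.

Request:
{"method": "send_rows", "body": {"steps": [[[0,0,0],0],[[0,0,0],0],[[0,0,0],0],[[0,0,0],0],[[0,0,0],0],[[0,0,0],0],[[0,0,0],0],[[0,0,0],0]], "hand": 0.6}}

```text
clock: 7.55
position: [0.4773, -0.0008, 0.1313]
ee_rot: [0.724, -0.69, 0.0, 0.0]
ft_force: [-0.7, 0.3, 0.5]
grip_width: 0.6
```

Request:
{"method": "send_rows", "body": {"steps": [[[0,0.001,-0.01],0],[[0,0.001,-0.03],0],[[0,0.001,-0.06],0],[[0,0.001,-0.09],0],[[0,0.001,-0.11],0],[[0,0.001,-0.12],0],[[0,0.001,-0.12],0],[[0,0.001,-0.12],0]]}}

```text
clock: 8.55
position: [0.4759, -0.0009, 0.2505]
ee_rot: [0.724, -0.69, -0.0, 0.0]
ft_force: [-0.7, -0.3, -0.0]
grip_width: 0.594
```

Run:
```python
from workcell import manip
from h import *
from scipy.spatial.transform import Rotation as R
import cv2, numpy as np
o=manip.get_obs(); p,z=manip.camera("wrist"); i=manip.camera_info("wrist"); q,_=manip.camera("scene")
print(o["clock"],o["position"],o["ft_force"])
Tt=np.eye(4);Tt[:3,:3]=R.from_quat(o["ee_rot"]).as_matrix();Tt[:3,3]=o["position"];T=Tt@i["T_tool_cam"]
v,u=np.mgrid[0:384,0:512];K=i["intrinsics"]
P=np.stack([(u-K[0,2])/K[0,0],-(v-K[1,2])/K[1,1],-np.ones_like(u,float)],-1)*z[...,None]
W=P@T[:3,:3].T+T[:3,3]; g=p.max(2)
m=np.zeros(g.shape,bool);m[150:215,225:285]=1
k=m&(g<60)&(W[...,2]>0.15)&(W[...,2]<.17);print("knob",k.sum(),W[k].mean(0))
m[:]=0;m[50:175,190:315]=1
k=m&(W[...,2]>0.158)&(W[...,2]<0.17);print(cv2.minEnclosingCircle((W[k][:,:2]*1000).astype(np.float32)))
cv2.imwrite("pics/w4.png",p[:,:,::-1]);cv2.imwrite("pics/s4.png",cv2.resize(q[130:300,170:300,::-1],None,fx=3.5,fy=3.5))
```

```text
8.55 [ 0.47586082 -0.00086243  0.25051883] [-0.69205803 -0.27776418 -0.033481  ]
knob 262 [ 0.47635462 -0.0016851   0.15878677]
((540.3284301757812, 1.5012028217315674), 34.71440124511719)
```

View pics/w4.png

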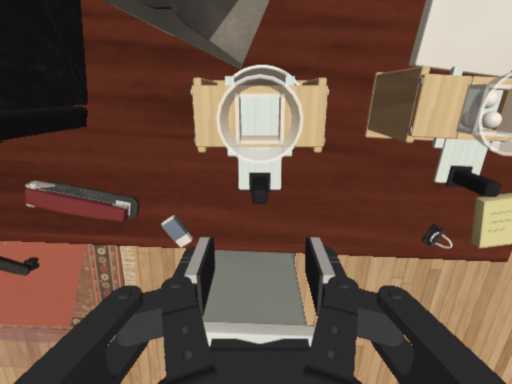

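View pics/s4.png

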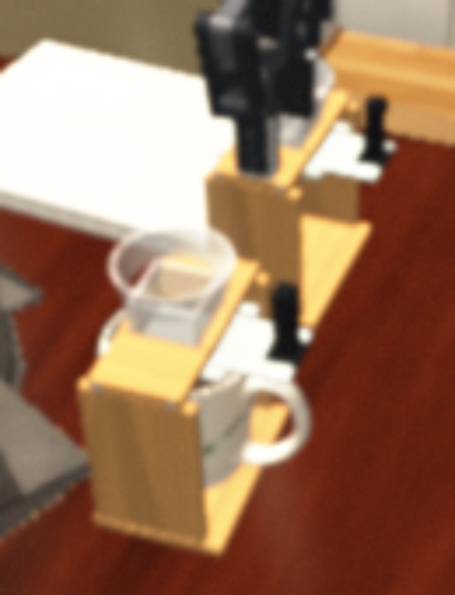

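The knob (260,188) is back where it started (0.4764 against 0.4766), and the outlet is covered by the shutter with the hopper empty. The mug is unmoved in the scene crop, the spare knob is in place, and the gripper is clear. Handing in.

Run:
```python
from workcell import manip
print(manip.hand_in())
```

```text
the job is handed in; nothing more can be done
None
```

I pulled the shutter over the mug open by its knob (42 mm), which emptied the hopper. I then pushed it closed until it hit the stop, let go, rose clear and handed in at about 8.6 s of the 29 s allowed.

**Last checks:**
- **Shutter:** the knob is back within 0.3 mm of its starting point. The closing push met about 9 N at the stop, well over the 1.5 N friction.
- **Hopper and mug:** the hopper is empty, and the mug stands where it did.
- **Other dispenser:** its shutter was not touched. All three of its mints were in view from the top camera while the first shutter was open. The final wrist view shows only part of that hopper.
- **Robot:** it is touching nothing, and the force reads near zero.

**Not confirmed:** I never saw the mints in the mug. A flat brown surface, probably a drink, lies at z = 0.041 inside it and would hide them. My evidence is the empty hopper and no mints on the base or cabinet.

**Disagreement:** the top camera's first knob estimate was about 4 mm off in y and 7 mm in x from the wrist camera's. I used the wrist value, and the knob was centred in the jaws.

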